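# Close the leaning canister and lock its bayonet ring

### The job

Close the canister that leans in its wooden cradle: pick up its lid from the worktop and lay it squarely in the mouth, fully down, with its two ears between the pairs of stop blocks. Then push the black post on the bayonet ring a quarter turn clockwise (seen looking into the mouth) past the click and on to its end stop, so that the ring is locked over the ears, and let go. Do not push about or knock over the sugar tin, the mug or the flask.

Things in the scene. Friction and masses are not known exactly. Their poses are not given: they have to be found in the camera images.
- canister: White canister, 128 mm across, fixed on the worktop in a wooden cradle 190 x 160 mm, its mouth leaning to the robot side. Origin: centre of the cradle's underside; z up. On the flat mouth rim stand four stop blocks 7 mm high, 32 degrees either side of the up-slope and the down-slope direction, each 12 degrees wide: one lid ear goes between each pair, with 6 degrees of play either way.
- neck: Steel neck of the canister. Origin: centre of the mouth in the plane of the flat rim on which the lid's disc rests, 185 mm above the worktop. z points out of the mouth along its axis, 28 degrees from vertical, leaning to the robot side; x points up the slope of the rim, away from the robot; y is level, to the left. Bore diameter 82 mm, rim outer diameter 120 mm. Lid ears belong along +x and -x.
- ring (a joint): Turn of the aluminium ring on the neck, rad: 0 open, 1.571 locked (end stop), growing clockwise looking into the mouth, i.e. a negative turn about the neck's z. Starts at 0 to 0.2. From about 1.1 rad on, sprung pins under its lugs climb the ridges on the lid's ears (up to about 6 N at the post), pass them at 1.2 to 1.45 rad and drop behind: the click; push on to the stop. A lid that is not fully down blocks it.
- ring_lug (a point): Middle of one of the ring's two inward lugs. Lugs are 48 degrees wide, reach in to radius 50 mm and lie 13 to 19 mm above the rim; ring 144 mm across, top 19 mm above the rim. Open, the lugs stand along the neck's +y (this one) and -y; locked, they cover the lid's ears at +x and -x.
- ring_post (a point): Point to grip or push on the ring's black round post, 45 mm above the rim plane. Post: 16 mm in diameter, parallel to the neck's z axis, from 18 to 60 mm above the rim plane, 78 mm from the neck's axis. Open (joint 0) it stands 45 degrees from the neck's +x towards +y; locked, 45 degrees from +x towards -y. It sweeps the far, higher side of the mouth.
- lid_mid (a point): Centre of the loose lid (0.25 kg, lying right way up on the worktop), on its axis (z, up), half of its 58 mm height. From below: plug 76 mm in diameter, 10 mm deep, chamfered; steel disc 92 mm in diameter, 8 mm thick, with two ears along +x and -x out to radius 58 mm, each 40 degrees wide, with a 2.5 mm ridge on top; bar handle. Same after a half turn. Seated, it is 19 mm out from the neck's origin.
- lid_bar (a point): Point to grip on the lid's wooden bar handle, on the lid's axis, 8 mm below the bar's top, 50 mm above the lid's underside and 21 mm above point lid_mid. The bar runs along the lid's x (towards the ears), 64 mm long, 16 mm wide, 40 mm high, standing on the disc.
- tin: Sugar tin, steel, round, 84 mm in diameter, 110 mm high, loose. Origin: centre of its underside. Stands to one side of the canister, the lid lies to the other.
- mug: Blue ceramic mug, 82 mm in diameter, 95 mm high, loose, behind and left of the canister. Origin: centre of its underside.
- flask: White vacuum flask, 90 mm in diameter, 240 mm high, loose, behind and right of the canister. Origin: centre of its underside.
Not all that is in view belongs to the job. What is shaped like the part that bears lid_mid but purple is not meant.

How it is judged:
By the outcome, as a careful person would: the job done as asked, in the order asked, and still so for the second after the job is handed in, with the robot touching nothing.
It also fails if it takes over 64 s, if anything falls off the work surface, if the arm or the gripper's body presses on something with over 40 N, if the wrist force passes 120 N, or if a joint passes its speed limit or range.

### The arm

A 6-joint arm with a two-finger parallel gripper is mounted at the origin on the work surface. World frame = base frame: x ahead of the robot, y to its left, z up, the work surface at z = 0. Lengths are in m, angles in rad, forces in N, time in s.
With the tool pointing down it reaches from about 0.425 to 0.95 m from the base axis. Payload 3.5 kg.
Tool frame: the origin (TCP) lies at the very end of the fingers, on their centre line; the grasp point (between the pads) lies ctrl.grip_point_offset behind it (ctrl.grip_point_offset is the distance from the TCP to the grasp point, in m); z points along the fingers, y is the direction in which the jaws open and shut (so a half turn about z gives the same grasp; the last joint's range is limited). The gripper opens to 85 mm and grips with 20 to 120 N. Pads are 22 mm wide; open, the fingers measure 114 mm over their backs; the gripper's body (76 mm by 85 mm) begins 54 mm behind the grasp point. The pads swing forward as they close: fully open they stand 13 mm farther back than shut.
Start: joints at [1.09, 0.286, 1.577, -0, 1.279, -0.15], TCP at [0.219, 0.638, 0.231] pointing down, gripper open.
Joint ranges: [-2.77, 2.77], [-0.9, 2.22], [0.21, 2.48], [-1.53, 4.67], [0.24, 2.81], [-2.84, 2.84]. Speed limits (rad/s): [2.79, 2.79, 3.14, 3.14, 3.14, 3.14].

### API

Orientations are given as a unit quaternion [x, y, z, w].
In Python, from plant import telemetry, imaging, ticket, finder, ctrl gives the robot as it stands. The module is installed in compiled form; this text tells all that it offers.
- The arm moves only by the shell command python3 -m crank 'ROWS' [FORCE]. ROWS is JSON, a list of rows, each a list of 7 numbers: the shift along the tool's x, y, z scaled (see below), then the turn, a rotation vector about the tool's x, y, z scaled (see below), then the opening, from 0 (shut) to 1 (fully open). A call has 1 to 12 rows; each row is the pose to reach, as a shift and turn from the pose commanded when the call began, along the tool's axes at that moment; what a row does not reach only later rows make up. The controller multiplies each number of a shift by 0.15 m and each number of a turn by 90 degrees. A row lasts 1/10 s, in which the tool goes at most 50 mm and 8.59 degrees, less where a joint would pass 70% of its speed; a pose out of reach is approached as far as the arm can. A call with a number of a shift or a turn outside -1 to 1 is refused whole. A call with a gripper value outside its range is refused whole. The fingers move at their own pace and stop on an object; FORCE is the grip in N (left out, the last holds). Time passes only in rows, so rows that repeat a pose let the fingers close. It gives the time, the measured TCP pose, the force and the opening at its end, in the units of the state.
- telemetry.get_state(): the state, without advancing time (a new reading comes with each control period).
- imaging.read_camera(name): name is "scene" or "side" or "wrist"; returns a dict with "pixels" (384x512x3 uint8, red, green, blue), "vfov" (degrees; the focal length in pixels is half the picture's height over the tangent of half this angle, whatever the lens; pixels are square), "cx", "cy" (the principal point, pixels), "distortion" ([k1, k2, p1, p2, k3] as OpenCV has them; the pictures are not rectified), "rvec" (rotation vector, rad) and "tvec" (3), from world to camera coordinates, as OpenCV has them. Camera axes: x right, y down, z forward; pixel columns grow to the right and rows downward; lengths in m; the calibration is good to about 2 mm. A picture is of the moment at which its call begins. There is no depth.
- ticket.sign_off(): hands the job in, once; it reports no verdict.
Trained networks look in a picture, given as the dict that the camera call returned (one of the last four; its "shot" number tells which), for a name from the list of things; names that differ only in an ending like _2 or _b are one class to them, and where a whole thing is asked for, a point or a joint stands for the part that bears it (a point fixed in the world has none). Each returns a list of dicts, best first, with "confidence" (0 to 1); they miss things now and then, are a little off and sometimes report something else, mostly with a low value. They report only what shows in the picture. A call takes as long as a camera call. They do not tell look-alikes from the thing itself.
- finder.masks_of(label, picture): "pixels" (384x512 bool, what is visible of it) and "extent" ([left, top, right, bottom] in pixels, round what is visible of it).
- finder.pinpoint(label, picture): "location" ([row, column] in pixels: a listed point, or the origin of a listed thing).
The state is a dict: "time": time; "qpos": joint angles; "dq": joint speeds; "joint_efforts": joint torques, N m; "eef_pos": TCP position; "tcp_rot": TCP orientation; "contact_force": force on the tool from outside, world axes, zero at the start; "wrist_torque": the same for the moment, N m; "opening": opening from 0.0 (shut) to 1.0 (fully open).
Only numpy, scipy, OpenCV 4.12 (cv2) and the standard library are available. Lean on these libraries where they do the work, as an engineer would, in place of code of your own. Each camera call takes 0.05 s, during which the arm holds its last target.

## Working session

There is one attempt and no reset: what is moved stays moved. The work goes in short steps, Python scripts to look and compute and a shell command to move; the robot and the scene stay as the last step left them, time stands still between calls to the robot, and variables do not carry over. Pictures are saved under pics/ and viewed, and the job is handed in when it is done.

```bash
ls; mkdir -p pics; cat > h.py <<'E'
import numpy as np, cv2
from scipy.spatial.transform import Rotation as R
from plant import telemetry, imaging, ticket, finder, ctrl
def cam(n,fn=None):
    p=imaging.read_camera(n)
    if fn: cv2.imwrite('pics/'+fn,cv2.cvtColor(p['pixels'],cv2.COLOR_RGB2BGR))
    return p
def K(p):
    f=p['pixels'].shape[0]/2/np.tan(np.radians(p['vfov'])/2)
    return np.array([[f,0,p['cx']],[0,f,p['cy']],[0,0,1.]])
def ray(p,rc):
    u=cv2.undistortPoints(np.array([[[rc[1],rc[0]]]],float),K(p),np.array(p['distortion'],float)).ravel()
    Rm=cv2.Rodrigues(np.array(p['rvec'],float))[0]; t=np.array(p['tvec'],float).ravel()
    d=Rm.T@np.array([u[0],u[1],1]); return -Rm.T@t, d/np.linalg.norm(d)
def onz(p,rc,z):
    c,d=ray(p,rc); return c+d*(z-c[2])/d[2]
def tri(obs):
    A=np.zeros((3,3));b=np.zeros(3)
    for p,rc in obs:
        c,d=ray(p,rc);M=np.eye(3)-np.outer(d,d);A+=M;b+=M@c
    x=np.linalg.solve(A,b)
    return x,[np.linalg.norm(np.cross(x-ray(p,rc)[0],ray(p,rc)[1])) for p,rc in obs]
def proj(p,X):
    return cv2.projectPoints(np.atleast_2d(np.array(X,float)),np.array(p['rvec'],float),np.array(p['tvec'],float),K(p),np.array(p['distortion'],float))[0].reshape(-1,2)[:,::-1]
E
python3 - <<'E'
from h import *
s=telemetry.get_state();print(s,ctrl.grip_point_offset)
P={n:cam(n,n+'0.png') for n in('scene','side','wrist')}
for n in P:
  for l in('canister','neck','ring_lug','ring_post','lid_mid','lid_bar','tin','mug','flask'):
    print(n,l,[(np.round(d['location'],1).tolist(),round(d['confidence'],2)) for d in finder.pinpoint(l,P[n])[:3]])
E
```

```text
pics
{'time': 0.0, 'qpos': array([ 1.09000454e+00,  2.87185309e-01,  1.57820696e+00, -1.96950236e-05,
        1.27861956e+00, -1.50007461e-01]), 'dq': array([ 0.00031908, -0.00063162,  0.00027897, -0.0003934 , -0.00265842,
       -0.00111676]), 'joint_efforts': array([ 1.27270316e-03, -4.05990601e+01, -2.92620957e+01, -8.34285038e-05,
        5.88796043e-03,  6.84301149e-07]), 'eef_pos': array([0.21889513, 0.6378075 , 0.22991788]), 'tcp_rot': array([ 1.64636224e-01,  9.86353613e-01, -1.15284908e-03, -3.66249067e-04]), 'contact_force': array([ 0.58997713,  0.05762193, -0.56116893]), 'wrist_torque': array([ 0.01548394, -0.07051395,  0.05277518]), 'opening': 0.9998942741710591} 0.0187
scene canister [([223.4, 223.2], 0.61), ([184.9, 195.3], 0.58)]
scene neck [([174.0, 222.9], 0.63)]
scene ring_lug [([170.6, 240.7], 0.97)]
scene ring_post [([162.9, 231.5], 0.57), ([292.7, 292.4], 0.48)]
scene lid_mid [([210.3, 295.8], 0.82), ([255.6, 357.0], 0.8), ([235.9, 312.8], 0.67)]
scene lid_bar [([203.0, 296.3], 0.72), ([250.7, 359.5], 0.65), ([231.4, 317.6], 0.62)]
scene tin [([185.0, 193.6], 0.68)]
scene mug [([296.1, 294.4], 0.62)]
scene flask [([203.7, 145.2], 0.86)]
side canister [([243.2, 261.1], 0.73)]
side neck [([199.5, 254.6], 0.96)]
side ring_lug [([188.3, 235.7], 0.66)]
side ring_post [([168.9, 245.1], 0.81)]
side lid_mid [([225.2, 175.7], 0.91), ([180.0, 168.1], 0.88), ([199.7, 187.0], 0.79)]
side lid_bar [([222.9, 178.1], 0.96), ([193.9, 186.6], 0.88), ([179.1, 165.5], 0.68)]
side tin [([291.8, 267.6], 0.87)]
side mug [([177.8, 237.0], 0.63)]
side flask [([281.6, 346.5], 0.89)]
wrist canister []
wrist neck []
wrist ring_lug []
wrist ring_post []
wrist lid_mid [([378.8, 82.8], 0.9)]
wrist lid_bar []
wrist tin []
wrist mug []
wrist flask []
```

```bash
python3 - <<'E'
import cv2
for n in('scene','side'):
    i=cv2.imread(f'pics/{n}0.png'); cv2.imwrite(f'pics/{n}0c.png',cv2.resize(i[120:330,100:400],None,fx=2.6,fy=2.6,interpolation=cv2.INTER_CUBIC))
E
```

```text
(no output)
```

View pics/scene0.png

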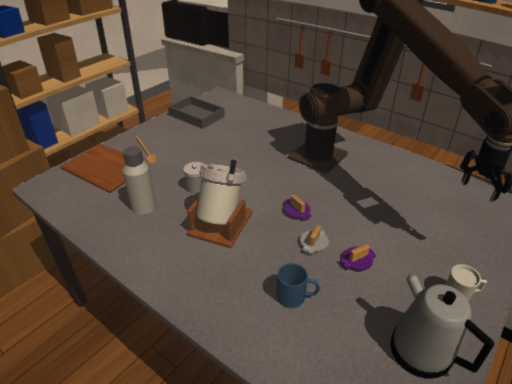

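View pics/side0.png

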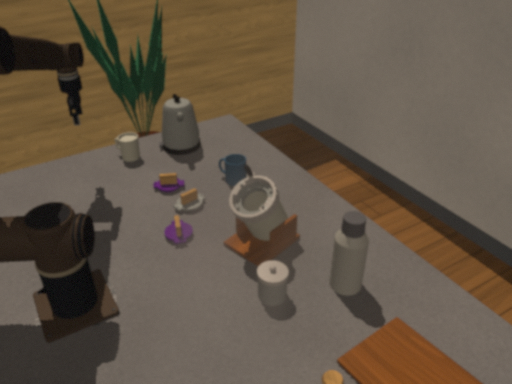

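View pics/wrist0.png

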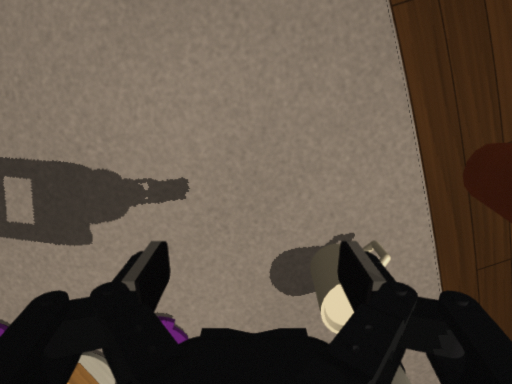

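The pictures show two purple look-alike lids. The grey lid lies between them at about row 237, col 313 in the scene picture and row 200, col 188 in the side picture. The canister is at (190, 222) in scene and (200, 257) in side, with its black post at (165, 233) in scene.

```bash
python3 - <<'E'
from h import *
P={n:cam(n) for n in('scene','side')}
G={}
for l,a,b in [('canister',(223.4,223.2),(243.2,261.1)),('neck',(174,222.9),(199.5,254.6)),('ring_lug',(170.6,240.7),(188.3,235.7)),('ring_post',(162.9,231.5),(168.9,245.1)),('lid_mid',(235.9,312.8),(199.7,187)),('lid_bar',(231.4,317.6),(193.9,186.6)),('tin',(185,193.6),(291.8,267.6)),('mug',(296.1,294.4),(177.8,237)),('flask',(203.7,145.2),(281.6,346.5)),
 ('pA',(210.3,295.8),(225.2,175.7)),('pB',(255.6,357),(180,168.1))]:
    x,e=tri([(P['scene'],a),(P['side'],b)]); print(l,x.round(4),np.round(e,4))
for n in P:
    for l in('ring_post','ring_lug','canister','neck','lid_mid','tin'):
        print(n,l,[(d['extent'],round(d['confidence'],2)) for d in finder.masks_of(l,P[n])[:3]])
    print(n,ray(P[n],(192,256)))
E
```

```text
canister [ 0.5724 -0.0422 -0.0054] [0.0038 0.0038]
neck [ 0.5446 -0.0533  0.1825] [0.0019 0.0019]
ring_lug [ 0.514  -0.0009  0.2021] [0.0007 0.0007]
ring_post [0.5531 0.0016 0.2543] [0.0046 0.0046]
lid_mid [0.4584 0.2518 0.0267] [0.0042 0.0042]
lid_bar [0.458  0.2613 0.0485] [0.0011 0.0011]
tin [ 0.4796 -0.254   0.0117] [0.0116 0.0116]
mug [0.6884 0.323  0.0053] [0.0062 0.0062]
flask [ 0.6804 -0.3252  0.0101] [0.0045 0.0045]
pA [0.373  0.1386 0.0217] [0.011 0.011]
pB [0.4505 0.4044 0.0272] [0.0039 0.0039]
scene ring_post [([198.8, 159.6, 245.2, 182.5], 0.96)]
scene ring_lug [([197.6, 155.8, 244.2, 181.1], 0.55)]
scene canister [([188.7, 161.2, 253.1, 247.4], 0.55)]
scene neck []
scene lid_mid [([345.0, 242.6, 373.0, 273.9], 0.79), ([300.2, 225.8, 324.3, 255.4], 0.71), ([285.9, 199.5, 309.6, 218.4], 0.69)]
scene tin [([182.9, 159.7, 205.0, 196.9], 0.75)]
scene (array([1.29099328, 0.65563269, 0.90682753]), array([-0.62622151, -0.48063045, -0.61387375]))
side ring_post [([224.9, 162.7, 279.5, 224.6], 0.68)]
side ring_lug [([226.5, 165.1, 280.6, 221.8], 0.74)]
side canister [([222.3, 165.9, 299.6, 264.2], 0.87)]
side neck [([234.3, 180.9, 271.9, 215.6], 0.77)]
side lid_mid [([163.8, 212.8, 190.1, 245.6], 0.93), ([172.8, 188.3, 204.8, 213.9], 0.57), ([154.6, 174.8, 182.2, 192.9], 0.57)]
side tin [([258.2, 258.5, 288.2, 307.9], 0.65)]
side (array([-0.03799152, -1.02410762,  0.98583868]), array([ 0.4280114 ,  0.70462462, -0.5659597 ]))
```

View pics/scene0c.png

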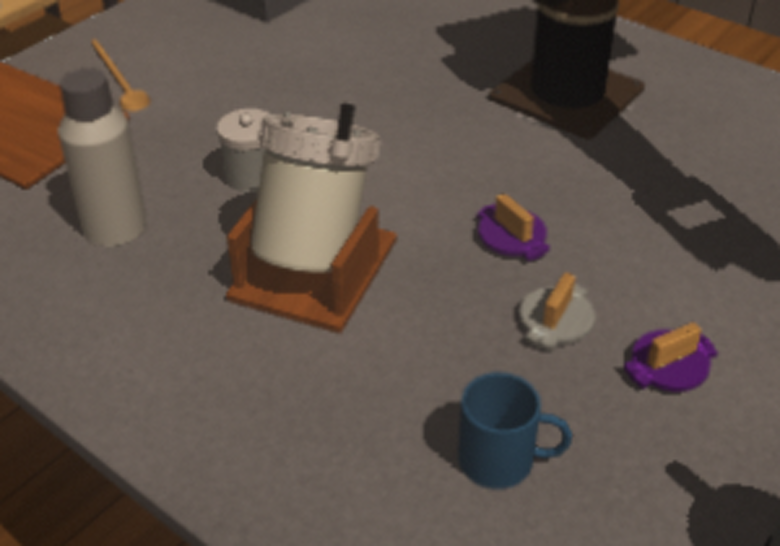

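View pics/side0c.png

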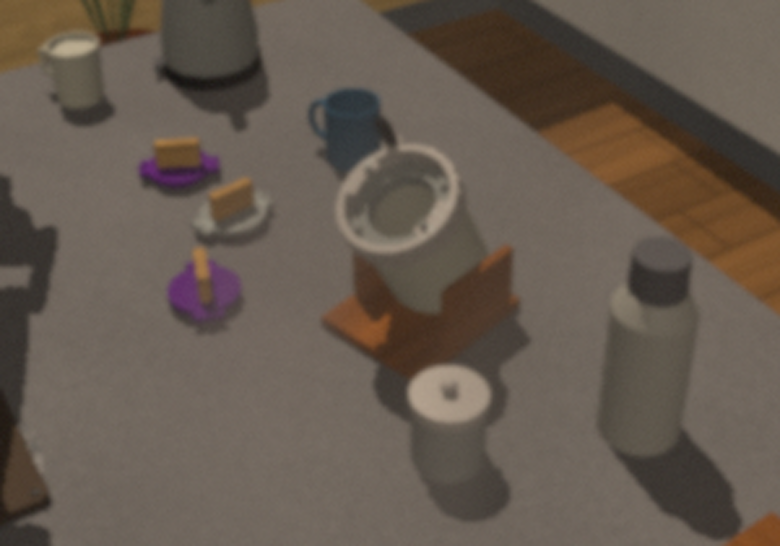

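```bash
cat >> h.py <<'E'
def tool():
    s=telemetry.get_state(); return np.array(s['eef_pos']),R.from_quat(s['tcp_rot'])
def rows(p1,R1,p0=None,R0=None):
    "shift/turn in command units from current (or given) pose"
    if p0 is None: p0,R0=tool()
    return (R0.inv().apply(np.array(p1)-p0)/0.15).round(4), ((R0.inv()*R1).as_rotvec()/(np.pi/2)).round(4)
def down(yaw):
    "tool z down, tool x axis at angle yaw in world"
    x=np.array([np.cos(yaw),np.sin(yaw),0]);z=np.array([0,0,-1.]);return R.from_matrix(np.c_[x,np.cross(z,x),z])
E
python3 - <<'E'
from h import *
p,Rt=tool(); w=cam('wrist')
Rc=cv2.Rodrigues(np.array(w['rvec']))[0]; c=-Rc.T@np.array(w['tvec'])
print('cam in tool',Rt.inv().apply(c-p), '\naxes',(Rt.as_matrix().T@Rc.T).round(3), K(w)[0,0])
# bar direction from lid neighborhoods
P={n:cam(n) for n in('scene','side')}
# bar top ends: scene crop px -> full
for n,a,b in(('scene',(270,572),(305,552)),('side',(185,247),(198,214))):
    f=lambda q:(q[0]/2.6+120,q[1]/2.6+100)
    A=onz(P[n],f(a),.058);B=onz(P[n],f(b),.058);d=A-B;print(n,A,B,np.linalg.norm(d),np.degrees(np.arctan2(d[1],d[0])))
E
```

```text
cam in tool [ 0.07309969  0.00015531 -0.14121705] 
axes [[-0.    -0.958 -0.287]
 [ 1.     0.    -0.002]
 [ 0.002 -0.287  0.958]] 291.00850546359993
scene [0.43096483 0.25418567 0.058     ] [0.49869681 0.26662452 0.058     ] 0.06886469702273916 -169.59370005305146
side [0.48553483 0.24704617 0.058     ] [0.43522188 0.24234141 0.058     ] 0.050532439183123175 5.342183644151917
```

```bash
python3 - <<'E'
from h import *
print(rows([.458,.257,.18],down(np.radians(187))))
E
```

```text
(array([-2.3315, -1.8879,  0.3421]), array([ 0.    ,  0.    , -0.2883]))
```

```bash
python3 -m crank '[[-0.8,-0.63,0.1,0,0,0,1],[-0.8,-0.63,0.1,0,0,0,1],[-0.8,-0.63,0.1,0,0,0,1]]' && python3 -m crank '[[-0.8,-0.63,0.1,0,0,0,1],[-0.8,-0.63,0.1,0,0,0,1],[-0.8,-0.63,0.1,0,0,0,1]]' && python3 -m crank '[[-0.73,-0.63,0.14,0,0,-0.288,1],[-0.73,-0.63,0.14,0,0,-0.288,1],[-0.73,-0.63,0.14,0,0,-0.288,1],[-0.73,-0.63,0.14,0,0,-0.288,1],[-0.73,-0.63,0.14,0,0,-0.288,1]]'
python3 - <<'E'
from h import *
w=cam('wrist','w1.png')
print(tool()[0])
for l in('lid_mid','lid_bar'): print(l,[(np.round(d['location'],1).tolist(),round(d['confidence'],2)) for d in finder.pinpoint(l,w)[:3]])
m=finder.masks_of('lid_mid',w)
print([(d['extent'],d['confidence']) for d in m])
E
```

```text
time: 2.65
eef_pos: [0.3006, 0.5118, 0.2166]
tcp_rot: [0.164, 0.986, 0.0, 0.0]
contact_force: [0.5, -0.4, -0.1]
opening: 1.0
time: 2.95
eef_pos: [0.3818, 0.3858, 0.2022]
tcp_rot: [0.164, 0.986, 0.0, 0.0]
contact_force: [0.1, 0.6, 0.2]
opening: 1.001
time: 3.45
eef_pos: [0.4547, 0.2609, 0.1808]
tcp_rot: [-0.059, 0.998, -0.0, -0.0]
contact_force: [-0.1, 0.9, 0.6]
opening: 0.998
[0.45422953 0.26201855 0.1810671 ]
lid_mid [([186.4, 389.0], 0.93), ([185.6, 247.3], 0.81), ([73.7, 124.0], 0.68)]
lid_bar [([193.5, 249.9], 0.93), ([195.2, 401.2], 0.58), ([70.8, 117.0], 0.56)]
[([339.3, 130.5, 429.4, 231.5], 0.78), ([207.2, 128.7, 293.3, 235.7], 0.61)]
```

View pics/w1.png

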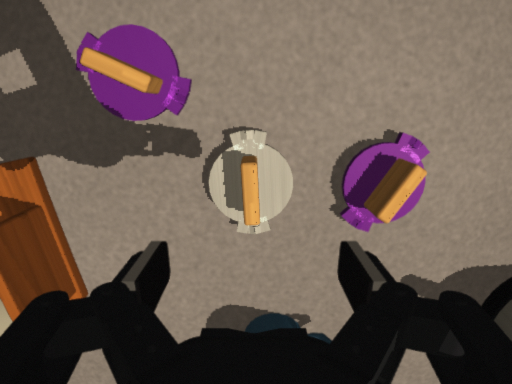

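The grey lid is centred near (row 183, col 250). Its bar runs almost along the image columns, and a purple lid lies on either side. I'll zoom in for the edges.

```bash
python3 - <<'E'
import cv2
i=cv2.imread('pics/w1.png'); cv2.imwrite('pics/w1c.png',cv2.resize(i[120:245,195:305],None,fx=4.8,fy=4.8,interpolation=cv2.INTER_CUBIC))
E
```

```text
(no output)
```

View pics/w1c.png

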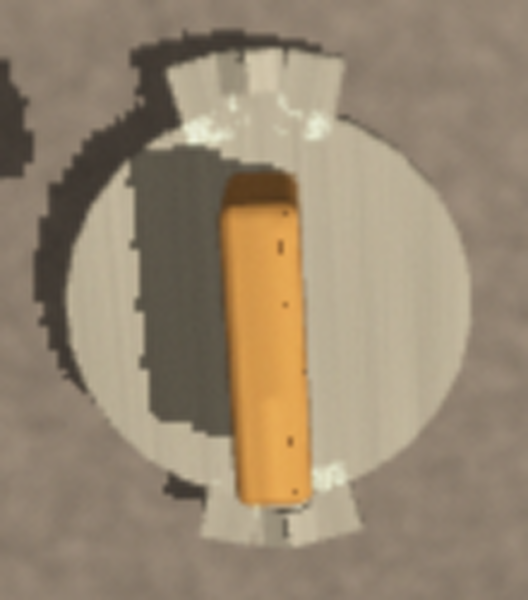

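```bash
python3 - <<'E'
from h import *
w=cam('wrist')
f=lambda x,y:(y/4.8+120-.5+.1,x/4.8+195-.5+.1)
C=[onz(w,f(*q),.058) for q in((220,205),(298,205),(237,503),(312,503))]
a=(C[0]+C[1])/2;b=(C[2]+C[3])/2
print(np.array(C).round(4),(a+b)/2,np.linalg.norm(a-b),np.linalg.norm(C[0]-C[1]),np.linalg.norm(C[2]-C[3]))
d=a-b;ang=np.degrees(np.arctan2(d[1],d[0]));print(ang)
# disc rim circle at z=.018: left/right/
L=onz(w,f(66,295),.018);Rr=onz(w,f(471,295),.018);print((L+Rr)/2,np.linalg.norm(L-Rr))
# ears
e1=onz(w,f(255,58),.018);e2=onz(w,f(281,545),.018);print(e1,e2,(e1+e2)/2,np.linalg.norm(e1-e2))
d=e1-e2;print(np.degrees(np.arctan2(d[1],d[0])))
E
```

```text
[[0.4332 0.2486 0.058 ]
 [0.4314 0.2635 0.058 ]
 [0.4942 0.2588 0.058 ]
 [0.4924 0.274  0.058 ]] [0.4627778  0.26124286 0.058     ] 0.061899901637821594 0.014979534713343418 0.015358046230502905
-170.36462711770392
[0.46016132 0.26078825 0.018     ] 0.09131312860879397
[0.40826567 0.25168136 0.018     ] [0.52083034 0.27104403 0.018     ] [0.46454801 0.26136269 0.018     ] 0.11421786144004314
-170.23985294943677
```

```bash
cat >> h.py <<'E'
def neckR(psi):
    x=np.array([np.cos(psi)*np.cos(np.radians(28)),np.sin(psi)*np.cos(np.radians(28)),np.sin(np.radians(28))]);y=np.array([-np.sin(psi),np.cos(psi),0]);return np.c_[x,y,np.cross(x,y)]
def toolR(N): return R.from_matrix(np.c_[-N[:,0],N[:,1],-N[:,2]])
E
python3 - <<'E'
from h import *
N=neckR(np.radians(23)); n=np.array([.5446,-.0533,.1825])
t=n+.15*N[:,2];print(t,rows(t,toolR(N)))
p,r=tool();mid=[.455,.2,.31];print(rows(mid,down(np.radians(197))))
E
```

```text
[ 0.47977737 -0.08081557  0.31494214] (array([ 0.1068, -2.3001, -0.8916]), array([-0.0432, -0.3088, -0.1739]))
(array([ 0.0415, -0.4219, -0.8581]), array([ 0.0002,  0.0003, -0.1108]))
```

```bash
python3 -m crank '[[0.05,-0.3,-0.9,0,0,0,1],[0.05,-0.5,-0.9,0,0,0,1],[0.05,-0.8,-0.9,0,0,0,1],[0.05,-0.8,-0.9,0,0,0,1],[0.05,-0.8,-0.9,0,0,0,1]]' && python3 -m crank '[[0.03,-0.75,0,0,0,0,1],[0.03,-0.75,0,0,0,0,1],[0.03,-0.75,0,0,0,0,1]]' && python3 -m crank '[[0.03,-0.75,0,-0.043,-0.309,-0.174,1],[0.03,-0.75,0,-0.043,-0.309,-0.174,1],[0.03,-0.75,0,-0.043,-0.309,-0.174,1],[0.03,-0.75,0,-0.043,-0.309,-0.174,1],[0.03,-0.75,0,-0.043,-0.309,-0.174,1],[0.03,-0.75,0,-0.043,-0.309,-0.174,1]]'
python3 - <<'E'
from h import *
w=cam('wrist','w2.png')
for l in('neck','ring_lug','ring_post'): print(l,[(np.round(d['location'],1).tolist(),round(d['confidence'],2)) for d in finder.pinpoint(l,w)[:3]])
E
```

```text
time: 4.2
eef_pos: [0.4627, 0.1409, 0.3206]
tcp_rot: [-0.059, 0.998, -0.0, 0.004]
contact_force: [-0.3, 1.5, 0.9]
opening: 0.997
time: 4.5
eef_pos: [0.4701, 0.0285, 0.3153]
tcp_rot: [-0.06, 0.998, -0.0, -0.0]
contact_force: [-0.4, -0.2, 0.0]
opening: 1.002
time: 5.1
eef_pos: [0.4793, -0.081, 0.3157]
tcp_rot: [-0.192, 0.951, 0.048, 0.236]
contact_force: [0.1, 0.0, 0.8]
opening: 0.999
neck []
ring_lug [([189.3, 311.5], 0.9)]
ring_post [([254.4, 304.9], 0.76), ([135.6, 451.3], 0.17)]
```

View pics/w2.png

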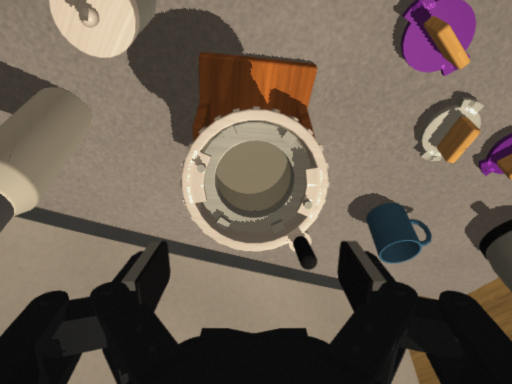

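The wrist picture looks into the mouth, with the ring centred near (row 180, col 255). The post base is at about (245, 302) and its top at (262, 308). I'll zoom in so I can fit the pose.

```bash
python3 - <<'E'
import cv2
i=cv2.imread('pics/w2.png'); cv2.imwrite('pics/w2c.png',cv2.resize(i[100:280,170:345],None,fx=3.3,fy=3.3,interpolation=cv2.INTER_CUBIC))
E
```

```text
(no output)
```

View pics/w2c.png

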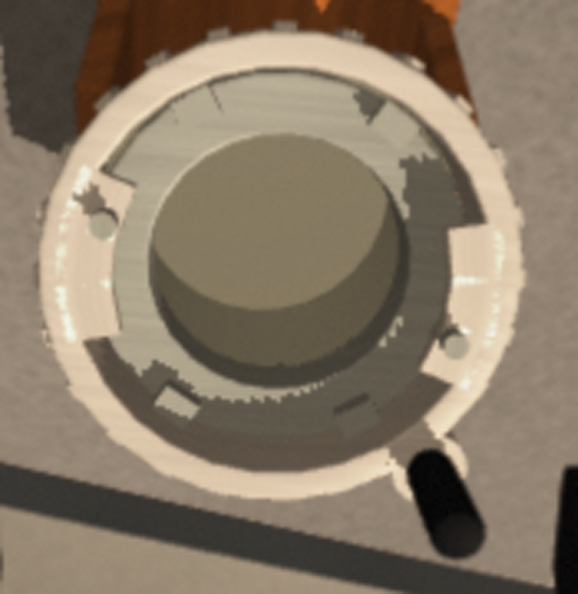

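```bash
cat > fit.py <<'E'
from h import *
from scipy.optimize import least_squares
w=cam('wrist','w3.png')
f=lambda x,y:(y/3.3+100-.35,x/3.3+170-.35)
circ=[((150,260),41,0),((409,260),41,0),((280,133),41,0),((280,386),41,0),((190,350),41,0),((187,172),41,0),((372,172),41,0),((370,350),41,0),
 ((40,265),72,17),((521,250),72,17),((280,30),72,19),((285,498),72,19),((80,395),72,19),]
pts=[((178,394),53,-32+0,7),((355,402),53,32,7)]
# block positions r unknown -> only use angle ; downslope blocks' visible edges
def res(v,full=False):
    n=v[:3];psi=v[3];q=v[4];N=neckR(psi);r=[]
    def pl(px,z):
        c,d=ray(w,f(*px));z0=n+N[:,2]*z;t=N[:,2]@(z0-c)/(N[:,2]@d);return N.T@(c+d*t-n)
    for px,rad,z in circ:
        a=pl(px,z/1000);r.append((np.hypot(a[0],a[1])*1000-rad)*(1 if rad==41 else .4))
    for px,rad,th,z in pts:
        a=pl(px,z/1000);r.append((np.degrees(np.arctan2(a[1],a[0]))-th)*.7)
    a=pl((458,534),.060);th=np.radians(45)-q
    r+=list((a[:2]-.078*np.array([np.cos(th),np.sin(th)]))*1000)
    for px,th in(((450,228),90+24),((430,372),90-24),((133,185),270-24),((119,335),270+24)):
        a=pl(px,.019);d=np.degrees(np.arctan2(a[1],a[0])-np.radians(th)+q);d=(d+180)%360-180;r.append(d*.7)
        r.append((np.hypot(a[0],a[1])*1000-50)*.4)
    r.append((n[2]-.185)*1000)
    return np.array(r)
s=least_squares(res,[.545,-.053,.185,.4,.2],loss='soft_l1')
print(s.x,np.degrees(s.x[3]));print(res(s.x).round(2))
# overlay
n=s.x[:3];N=neckR(s.x[3]);q=s.x[4]
im=cv2.cvtColor(w['pixels'],cv2.COLOR_RGB2BGR);im=cv2.resize(im[100:280,170:345],None,fx=3.3,fy=3.3,interpolation=cv2.INTER_CUBIC)
def dr(r,th,z,col):
    X=n+(N@np.array([r*np.cos(th),r*np.sin(th),z*np.ones_like(th)])).T/1000
    pr=proj(w,X);pr=np.c_[(pr[:,1]+.35-170)*3.3,(pr[:,0]+.35-100)*3.3]
    cv2.polylines(im,[pr.round().astype(int)],False,col,1)
t=np.linspace(0,2*np.pi,80)
dr(41,t,0,(0,0,255));dr(72,t,19,(0,255,0));dr(8,t,0,(255,0,0))
for a in(90,270):
    dr(50,np.radians(np.linspace(a-24,a+24,20))-q,19,(255,0,255))
for a in(32,-32,148,212):
    for z in(0,7):dr(50,np.radians(np.linspace(a-6,a+6,8)),z,(255,0,0));dr(58,np.radians(np.linspace(a-6,a+6,8)),z,(255,0,0))
def pt(th,z):
    X=np.array([78*np.cos(th)+8*np.cos(t),78*np.sin(th)+8*np.sin(t),z+0*t]);pr=proj(w,n+(N@X).T/1000);pr=np.c_[(pr[:,1]+.35-170)*3.3,(pr[:,0]+.35-100)*3.3];cv2.polylines(im,[pr.round().astype(int)],False,(0,255,255),1)
pt(np.pi/4-q,60);pt(np.pi/4-q,19)
cv2.imwrite('pics/fit.png',im)
E
python3 fit.py
```

```text
[ 0.5451454  -0.05223285  0.18400633  0.30367701  0.05476204] 17.39941077810743
[-0.38 -0.37 -0.26 -0.01 -0.66 -0.32 -0.8   0.1  -0.24 -0.19 -0.35 -0.18
 -0.37 -1.43  0.88 -0.47 -0.6   1.    0.44 -0.92  1.55 -1.04  0.61  1.86
  0.64 -0.99]
```

View pics/fit.png

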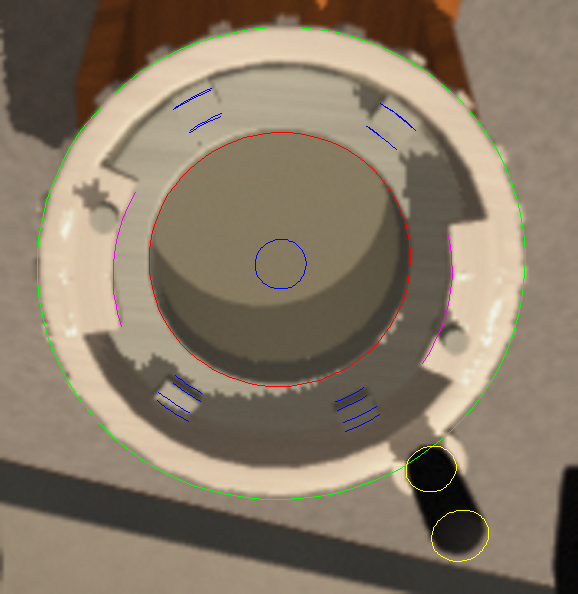

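The overlay fits well: mouth at (0.545, -0.052, 0.185), slope yaw 17.4°, ring about 0.05 rad. Next I'll go to the lid.

```bash
python3 - <<'E'
from h import *
p,r=tool();g=down(np.radians(189.7))
for i,t in enumerate([[.475,.06,.315],]): print(rows(t,r))
print(rows([.463,.2,.30],g,np.array([.475,.06,.315]),r))
print(rows([.463,.261,.12],g,np.array([.463,.2,.30]),g))
E
```

```text
(array([-0.2932,  0.8773,  0.1661]), array([0., 0., 0.]))
(array([-0.2111,  0.8902,  0.2248]), array([0.0359, 0.3094, 0.1455]))
(array([-0.0685,  0.4009,  1.2   ]), array([0., 0., 0.]))
```

```bash
python3 -m crank '[[-0.29,0.88,0.17,0,0,0,0.8],[-0.29,0.88,0.17,0,0,0,0.8],[-0.29,0.88,0.17,0,0,0,0.8],[-0.29,0.88,0.17,0,0,0,0.8]]' && python3 -m crank '[[-0.21,0.89,0.22,0.036,0.309,0.146,0.8],[-0.21,0.89,0.22,0.036,0.309,0.146,0.8],[-0.21,0.89,0.22,0.036,0.309,0.146,0.8],[-0.21,0.89,0.22,0.036,0.309,0.146,0.8],[-0.21,0.89,0.22,0.036,0.309,0.146,0.8],[-0.21,0.89,0.22,0.036,0.309,0.146,0.8]]'
python3 - <<'E'
from h import *
print(rows([.463,.261,.12],down(np.radians(189.7))),telemetry.get_state()['eef_pos'])
E
```

```text
time: 5.75
eef_pos: [0.4735, 0.0646, 0.3143]
tcp_rot: [-0.197, 0.95, 0.049, 0.237]
contact_force: [-0.2, -0.7, 0.2]
opening: 0.8
time: 6.35
eef_pos: [0.4628, 0.1994, 0.2987]
tcp_rot: [-0.084, 0.996, -0.0, -0.0]
contact_force: [-0.4, 0.0, -0.3]
opening: 0.799
(array([-0.0699,  0.4049,  1.1911]), array([-0.0001, -0.    , -0.0006])) [0.46284636 0.19938936 0.29867301]
```

```bash
python3 -m crank '[[-0.07,0.405,0.9,0,0,0,0.8],[-0.07,0.405,0.9,0,0,0,0.8],[-0.07,0.405,0.9,0,0,0,0.8],[-0.07,0.405,0.9,0,0,0,0.8],[-0.07,0.405,0.9,0,0,0,0.8]]'
python3 - <<'E'
from h import *
print(rows([.463,.261,.032],down(np.radians(189.7))))
w=cam('wrist','w4.png')
for l in('lid_mid','lid_bar'): print(l,[(np.round(d['location'],1).tolist(),round(d['confidence'],2)) for d in finder.pinpoint(l,w)[:3]])
print(proj(w,[[.463,.261,.05],[.463,.261,.029]]))
E
```

```text
time: 6.85
eef_pos: [0.4625, 0.2595, 0.1647]
tcp_rot: [-0.083, 0.997, -0.0, 0.0]
contact_force: [0.7, -0.4, -0.3]
opening: 0.803
(array([-0.0041,  0.0097,  0.8847]), array([-0.0002,  0.0004, -0.0022]))
lid_mid [([181.7, 251.6], 0.8), ([190.8, 397.6], 0.76), ([56.9, 122.8], 0.7)]
lid_bar [([51.4, 115.5], 0.76), ([199.8, 408.5], 0.74), ([191.8, 249.9], 0.64)]
[[188.59835022 255.35295611]
 [182.68101963 255.25373572]]
```

View pics/w4.png

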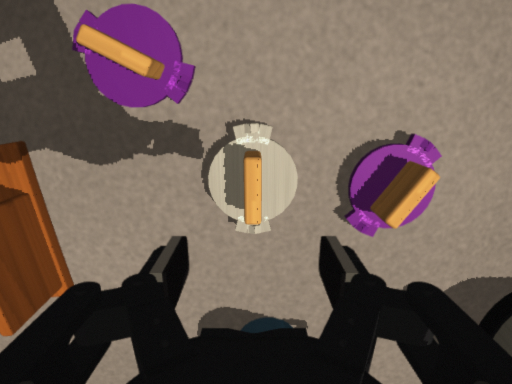

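The bar is upright in the picture and within 2 px of where I predicted it. Descending to grip.

```bash
python3 -m crank '[[-0.004,0.004,0.88,0,0,0,0.8],[-0.004,0.004,0.88,0,0,0,0.8],[-0.004,0.004,0.88,0,0,0,0.8],[-0.004,0.004,0.88,0,0,0,0.8],[-0.004,0.004,0.88,0,0,0,0.5],[-0.004,0.004,0.88,0,0,0,0]]' 60 && python3 -m crank '[[0,0,0,0,0,0,0],[0,0,0,0,0,0,0],[0,0,0,0,0,0,0],[0,0,0,0,0,0,0],[0,0,0,0,0,0,0],[0,0,0,0,0,0,0],[0,0,0,0,0,0,0]]' 60
python3 - <<'E'
from h import *
w=cam('scene','s5.png');w=cam('wrist','w5.png')
E
```

```text
time: 7.6
eef_pos: [0.4661, 0.2622, 0.0361]
tcp_rot: [-0.083, 0.997, 0.001, 0.004]
contact_force: [0.2, -0.7, 0.4]
opening: 0.471
time: 8.3
eef_pos: [0.4653, 0.2621, 0.0352]
tcp_rot: [-0.083, 0.997, 0.0, 0.003]
contact_force: [-0.0, -1.4, 6.5]
opening: 0.177
```

View pics/w5.png

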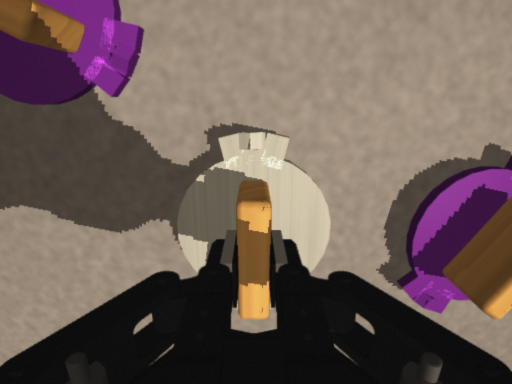

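The bar is in the jaws. Lifting.

```bash
python3 -m crank '[[0,0,-0.1,0,0,0,0],[0,0,-0.3,0,0,0,0],[0,0,-0.6,0,0,0,0],[0,0,-0.9,0,0,0,0],[0,0,-0.9,0,0,0,0],[0,0,-0.9,0,0,0,0],[0,0,-0.9,0,0,0,0]]' 60
python3 - <<'E'
from h import *
s=telemetry.get_state();print(s['eef_pos'],s['contact_force'],s['opening'],s['qpos'].round(3))
w=cam('wrist','w6.png');w=cam('side','sd6.png')
E
```

```text
time: 9.1
eef_pos: [0.4615, 0.2611, 0.1657]
tcp_rot: [-0.083, 0.997, -0.0, -0.001]
contact_force: [-0.0, 0.2, -3.5]
opening: 0.175
[0.46149447 0.26105613 0.16567145] [-3.01241088e-03  1.53911849e-01 -3.47219848e+00] 0.17455843821719996 [ 0.323  0.034  1.988  0.     1.123 -1.414]
```

View pics/w6.png

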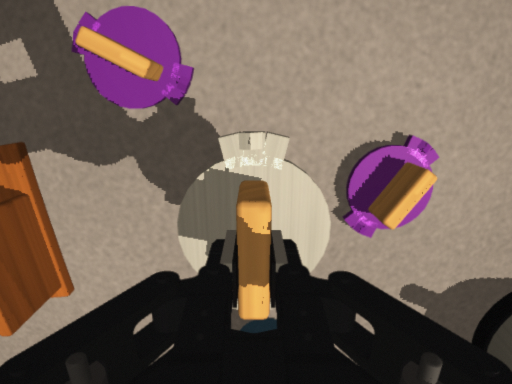

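View pics/sd6.png

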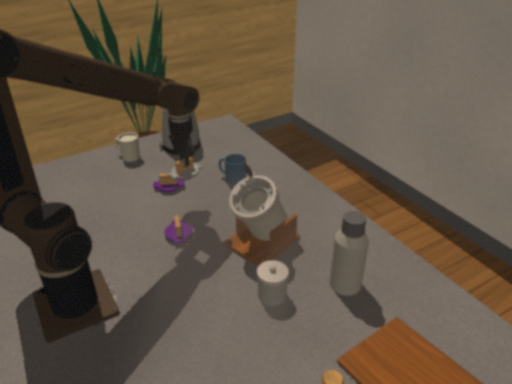

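```bash
python3 - <<'E'
import cv2
i=cv2.imread('pics/w6.png'); cv2.imwrite('pics/w6c.png',cv2.resize(i[120:335,165:345],None,fx=2.75,fy=2.75,interpolation=cv2.INTER_CUBIC))
E
```

```text
(no output)
```

View pics/w6c.png

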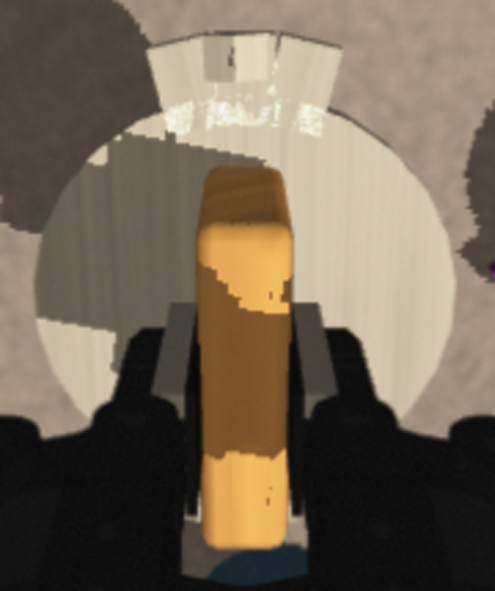

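```bash
python3 - <<'E'
from h import *
w=cam('wrist');p,Rt=tool()
f=lambda x,y:(y/2.75+120-.3,x/2.75+165-.3)
def inT(px,zt):
    c,d=ray(w,f(*px));c=Rt.inv().apply(c-p);d=Rt.inv().apply(d);return (c+d*(zt-c[2])/d[2])*1000
for lz in(.032,.0352):
    print('underside at tool z',lz)
    for nm,px,h in(('bar far',(246,222),.058),('bar near',(246,549),.058),('ear',(246,33),.018),('earL',(148,47),.018),('earR',(341,47),.018),('discL',(35,290),.018),('discR',(456,290),.018)):
        print(nm,inT(px,lz-h).round(1))
print('reachable', w['tvec'])
E
```

```text
underside at tool z 0.032
bar far [ 35.    0.2 -26. ]
bar near [-25.4   0.2 -26. ]
ear [59.8  0.2 14. ]
earL [ 57.1 -18.6  14. ]
earR [57.1 18.4 14. ]
discL [  6.6 -44.3  14. ]
discR [ 6.6 44.4 14. ]
underside at tool z 0.0352
bar far [ 34.    0.2 -22.8]
bar near [-28.2   0.2 -22.8]
ear [59.5  0.2 17.2]
earL [ 56.8 -19.   17.2]
earR [56.8 18.8 17.2]
discL [  5.2 -45.2  17.2]
discR [ 5.3 45.3 17.2]
reachable [-0.18064064 -0.49504486  0.17398261]
```

```bash
cat > ins.py <<'E'
from h import *
n=np.array([.5451,-.0522,.185]);N=neckR(np.radians(17.4));T=toolR(N);off=np.array([.002,0,.0365])
def pose(h,dx=0,dy=0): return n+N@np.array([dx,dy,h])-T.apply(off)
E
python3 - <<'E'
from ins import *
a=np.array([.4615,.20,.30]);g=down(np.radians(189.7))
print(rows(a,g)); print(rows([.46,.07,.36],g,a,g)); print(pose(.12),rows(pose(.12),T,np.array([.46,.07,.36]),g))
E
```

```text
(array([ 0.0716, -0.4015, -0.8989]), array([-0.0003, -0.0023, -0.0018]))
(array([ 0.1559, -0.8526, -0.4   ]), array([0., 0., 0.]))
[ 0.47667486 -0.07364314  0.32412024] (array([ 0.0518, -0.9627,  0.2392]), array([-0.0209, -0.3106, -0.0838]))
```

```bash
python3 -m crank '[[0,0,-0.3,0,0,0,0],[0.07,-0.4,-0.6,0,0,0,0],[0.07,-0.4,-0.9,0,0,0,0],[0.07,-0.4,-0.9,0,0,0,0],[0.07,-0.4,-0.9,0,0,0,0],[0.07,-0.4,-0.9,0,0,0,0]]' 60 && python3 -m crank '[[0.08,-0.3,-0.2,0,0,0,0],[0.16,-0.6,-0.4,0,0,0,0],[0.16,-0.85,-0.4,0,0,0,0],[0.16,-0.85,-0.4,0,0,0,0],[0.16,-0.85,-0.4,0,0,0,0]]' && python3 -m crank '[[0.05,-0.3,0.05,-0.007,-0.1,-0.028,0],[0.05,-0.6,0.1,-0.014,-0.2,-0.056,0],[0.05,-0.9,0.2,-0.021,-0.311,-0.084,0],[0.05,-0.96,0.24,-0.021,-0.311,-0.084,0],[0.05,-0.96,0.24,-0.021,-0.311,-0.084,0],[0.05,-0.96,0.24,-0.021,-0.311,-0.084,0],[0.05,-0.96,0.24,-0.021,-0.311,-0.084,0]]'
python3 - <<'E'
from ins import *
print(rows(pose(.03),T))
w=cam('scene','s7.png');w=cam('side','sd7.png')
print(telemetry.get_state()['contact_force'],telemetry.get_state()['opening'])
E
```

```text
time: 9.85
eef_pos: [0.4617, 0.2008, 0.2998]
tcp_rot: [-0.083, 0.997, 0.0, -0.002]
contact_force: [-0.4, 0.2, -4.3]
opening: 0.172
time: 10.35
eef_pos: [0.4594, 0.0707, 0.3592]
tcp_rot: [-0.082, 0.997, 0.001, -0.002]
contact_force: [0.1, 0.3, -2.7]
opening: 0.171
time: 11.05
eef_pos: [0.4769, -0.0707, 0.3263]
tcp_rot: [-0.147, 0.959, 0.037, 0.239]
contact_force: [-0.0, -0.1, -3.2]
opening: 0.177
(array([ 0.0135, -0.0187,  0.6097]), array([ 0.0007,  0.0003, -0.0001]))
[-0.34067525  0.13574122 -2.42624055] 0.1719192825627635
```

View pics/s7.png

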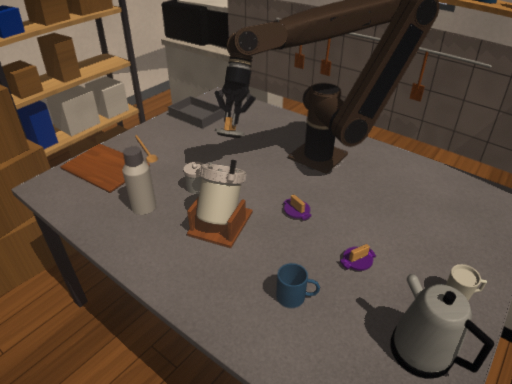

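View pics/sd7.png

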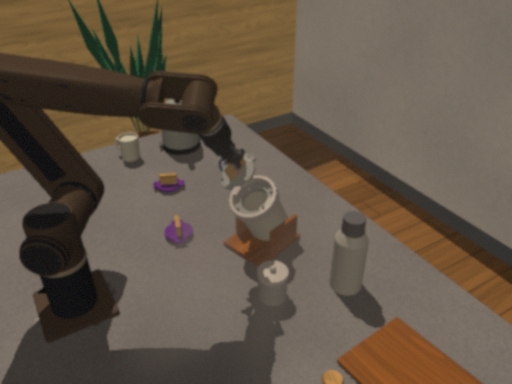

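```bash
python3 - <<'E'
from ins import *
p,r=tool()
for n_ in('scene','side'):
    w=cam(n_); print(n_,proj(w,[p+r.apply(off-np.array([0,0,.029])), p+r.apply(off-np.array([0,0,.05]))]).round(1),[(l,[(np.round(d['location'],1).tolist(),round(d['confidence'],2)) for d in finder.pinpoint(l,w)]) for l in('lid_mid','lid_bar')])
w=cam('wrist','w8.png')
E
```

```text
scene [[126.8 230.1]
 [120.1 231.1]] [('lid_mid', [([256.6, 359.2], 0.76), ([124.7, 229.3], 0.67)]), ('lid_bar', [([204.7, 293.3], 0.87), ([249.3, 357.6], 0.73), ([119.6, 232.2], 0.53), ([168.6, 241.3], 0.52)])]
side [[168.3 236. ]
 [163.9 233.2]] [('lid_mid', [([180.4, 169.6], 0.98), ([226.4, 177.7], 0.86), ([169.9, 235.6], 0.56)]), ('lid_bar', [([222.6, 178.5], 0.9), ([165.0, 230.6], 0.77), ([176.8, 167.5], 0.75)])]
```

View pics/w8.png

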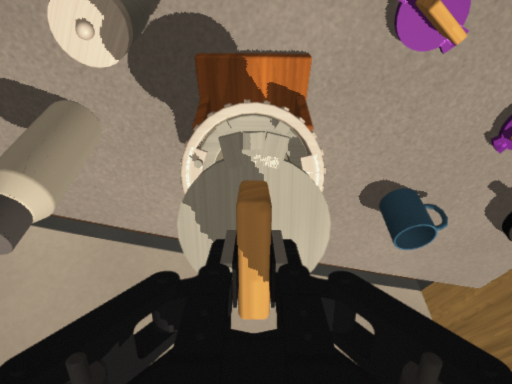

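All views agree with the model. The lid is square above the mouth, so I'm advancing along the axis.

```bash
python3 -m crank '[[0.013,-0.019,0.2,0,0,0,0],[0.013,-0.019,0.4,0,0,0,0],[0.013,-0.019,0.57,0,0,0,0],[0.013,-0.019,0.61,0,0,0,0],[0.013,-0.019,0.61,0,0,0,0],[0.013,-0.019,0.61,0,0,0,0]]'
python3 - <<'E'
from ins import *
print(rows(pose(-.01),T))
w=cam('wrist','w9.png');i=cv2.imread('pics/w9.png'); 
p,r=tool();nn,NN=p+r.apply(off),0
# predicted mouth overlay: ring outer circle
t=np.linspace(0,2*np.pi,80)
for rr,z,c in((72,19,(0,255,0)),(50,19,(255,0,255)),(60,0,(0,0,255))):
    X=n+(N@np.array([rr*np.cos(t),rr*np.sin(t),z+0*t])).T/1000;pr=proj(w,X)[:,::-1];cv2.polylines(i,[(pr*2).round().astype(int)] if 0 else [pr.round().astype(int)],True,c,1)
cv2.imwrite('pics/w9c.png',cv2.resize(i[60:330,130:380],None,fx=2.2,fy=2.2,interpolation=cv2.INTER_CUBIC))
E
```

```text
time: 12.1
eef_pos: [0.5173, -0.0633, 0.2462]
tcp_rot: [-0.146, 0.959, 0.036, 0.241]
contact_force: [1.0, -0.4, -1.4]
opening: 0.172
(array([0.0033, 0.0158, 0.2773]), array([-0.0016,  0.002 , -0.0012]))
```

View pics/w9c.png

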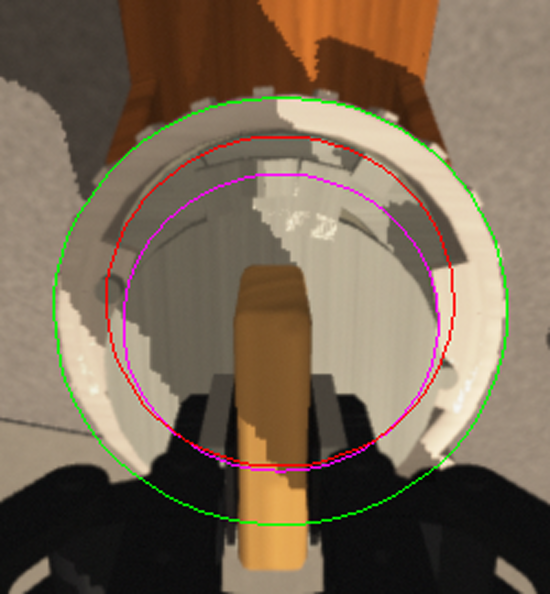

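```bash
python3 -m crank '[[0.003,0.015,0,0,0,0,0],[0.003,0.015,0,0,0,0,0],[0.003,0.015,0,0,0,0,0],[0.003,0.015,0,0,0,0,0]]'
python3 - <<'E'
from ins import *
print(rows(pose(-.01),T))
E
```

```text
time: 12.55
eef_pos: [0.5158, -0.0609, 0.2449]
tcp_rot: [-0.146, 0.959, 0.036, 0.24]
contact_force: [0.4, -1.1, -2.9]
opening: 0.172
(array([-0.0055, -0.0027,  0.2714]), array([-0.001 ,  0.0013, -0.0014]))
```

```bash
python3 -m crank '[[-0.005,-0.003,0.08,0,0,0,0],[-0.005,-0.003,0.15,0,0,0,0],[-0.005,-0.003,0.2,0,0,0,0],[-0.005,-0.003,0.23,0,0,0,0],[-0.005,-0.003,0.23,0,0,0,0]]'
python3 - <<'E'
from ins import *
print(rows(pose(-.01),T)); s=telemetry.get_state();print(T.inv().apply(s['contact_force']))
E
```

```text
time: 13.05
eef_pos: [0.5318, -0.0558, 0.2129]
tcp_rot: [-0.146, 0.959, 0.037, 0.239]
contact_force: [-0.5, 1.3, -2.7]
opening: 0.175
(array([-0.0073, -0.0038,  0.0308]), array([ 0.0004, -0.0002, -0.0017]))
[1.3368295  1.40973204 2.29751868]
```

```bash
python3 -m crank '[[-0.003,0,0.015,0,0,0,0],[-0.003,0,0.03,0,0,0,0],[-0.003,0,0.045,0,0,0,0],[-0.003,0,0.045,0,0,0,0],[-0.003,0,0.045,0,0,0,0]]'
python3 - <<'E'
from ins import *
print(rows(pose(-.01),T)); s=telemetry.get_state();print(T.inv().apply(s['contact_force']),s['wrist_torque'])
w=cam('wrist','w10.png');i=cv2.imread('pics/w10.png')
cv2.imwrite('pics/w10c.png',cv2.resize(i[60:330,130:380],None,fx=2.2,fy=2.2,interpolation=cv2.INTER_CUBIC))
E
```

```text
time: 13.55
eef_pos: [0.5355, -0.0552, 0.2088]
tcp_rot: [-0.146, 0.959, 0.036, 0.24]
contact_force: [0.3, 0.6, -2.6]
opening: 0.175
(array([ 0.0016, -0.0001, -0.0051]), array([-0.0008,  0.001 , -0.0014]))
[0.82675133 0.45952528 2.46150298] [-0.08939275  0.47731961 -0.03943556]
```

View pics/w10c.png

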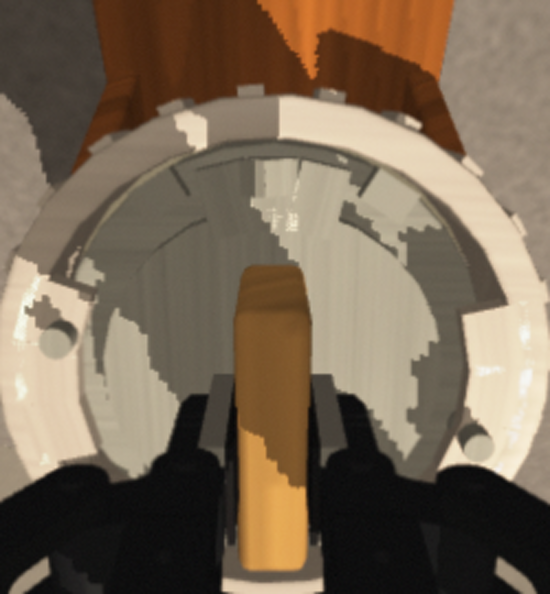

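The ear sits between the two stop blocks, and there's no contact force yet. I'll keep pushing down gently.

```bash
python3 -m crank '[[0,0,0.01,0,0,0,0],[0,0,0.02,0,0,0,0],[0,0,0.02,0,0,0,0],[0,0,0.02,0,0,0,0]]'
python3 - <<'E'
from ins import *
print(rows(pose(-.01),T)); s=telemetry.get_state();print(T.inv().apply(s['contact_force']),s['wrist_torque'])
E
python3 -m crank '[[0,0,0.01,0,0,0,0],[0,0,0.02,0,0,0,0],[0,0,0.02,0,0,0,0],[0,0,0.02,0,0,0,0]]'
python3 - <<'E'
from ins import *
print(rows(pose(-.01),T)); s=telemetry.get_state();print(T.inv().apply(s['contact_force']),s['wrist_torque'])
E
```

```text
time: 14.0
eef_pos: [0.5359, -0.0552, 0.2086]
tcp_rot: [-0.147, 0.959, 0.036, 0.239]
contact_force: [-21.0, -2.8, 12.8]
opening: 0.17
(array([ 0.0038,  0.0009, -0.0077]), array([-0.0005, -0.0003,  0.0007]))
[ 12.4193837    3.55971276 -21.07641581] [-0.1288499   1.8569562   0.15493351]
time: 14.4
eef_pos: [0.5361, -0.0551, 0.2085]
tcp_rot: [-0.149, 0.959, 0.036, 0.237]
contact_force: [-42.8, -5.2, 30.9]
opening: 0.174
(array([ 0.0048,  0.0009, -0.0087]), array([ 0.0004, -0.0024,  0.0031]))
[ 22.88292212   7.80903799 -47.18574986] [0.03702044 3.66384014 0.52193883]
```

The lid has bottomed firmly within about 1 mm of the expected depth. I'll ease off, release and back away along the axis.

```bash
python3 -m crank '[[0,0,-0.015,0,0,0,0],[0,0,-0.03,0,0,0,0],[0,0,-0.03,0,0,0,0.2],[0,0,-0.03,0,0,0,0.3],[0,0,-0.03,0,0,0,0.4],[0,0,-0.03,0,0,0,0.4],[0,0,-0.03,0,0,0,0.4]]' && python3 -m crank '[[0,0,-0.15,0,0,0,0.4],[0,0,-0.35,0,0,0,0.4],[0,0,-0.6,0,0,0,0.5],[0,0,-0.75,0,0,0,0.5],[0,0,-0.75,0,0,0,0.5],[0,0,-0.75,0,0,0,0.5]]'
python3 - <<'E'
from ins import *
w=cam('wrist','w11.png');i=cv2.imread('pics/w11.png')
t=np.linspace(0,2*np.pi,80)
cv2.imwrite('pics/w11c.png',cv2.resize(i[90:290,155:355],None,fx=2.9,fy=2.9,interpolation=cv2.INTER_CUBIC))
print(tool()[0])
E
```

```text
time: 15.1
eef_pos: [0.5363, -0.0549, 0.2072]
tcp_rot: [-0.146, 0.959, 0.036, 0.24]
contact_force: [-0.9, 0.6, 0.1]
opening: 0.399
time: 15.7
eef_pos: [0.4856, -0.0707, 0.3062]
tcp_rot: [-0.145, 0.959, 0.036, 0.24]
contact_force: [-0.1, -0.1, -1.8]
opening: 0.5
[ 0.48531143 -0.07041197  0.30494194]
```

View pics/w11c.png

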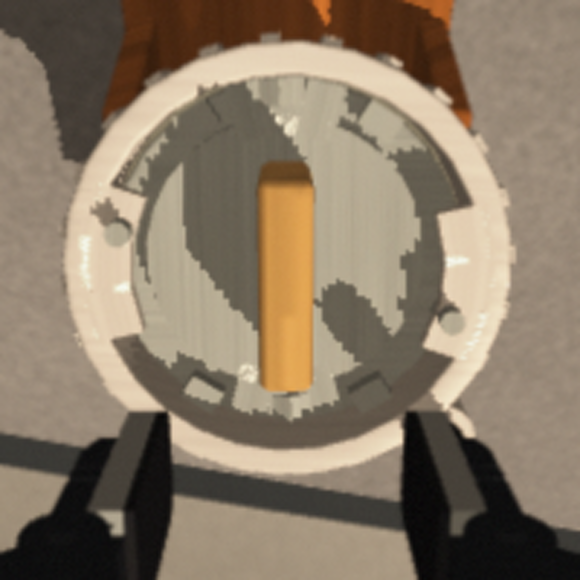

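The lid is seated with each ear between its blocks. Next is the ring, so I'm planning the post arc and checking the last joint's room.

```bash
cat >> ins.py <<'E'
def pp(thdeg,h,r=.078):
    th=np.radians(thdeg); return n+N@np.array([r*np.cos(th),r*np.sin(th),h]), R.from_rotvec(N[:,2]*th)*T
E
python3 - <<'E'
from ins import *
print(telemetry.get_state()['qpos'].round(3))
a=pp(42,.09); print(a[0],rows(*a))
w=cam('side');print([(d['location'],d['confidence']) for d in finder.pinpoint('ring_post',w)],[proj(w,[n+N@np.array([.078*np.cos(t),.078*np.sin(t),.045])]) for t in np.radians([45,42,39])])
w=cam('scene');print([(d['location'],d['confidence']) for d in finder.pinpoint('ring_post',w)],[proj(w,[n+N@np.array([.078*np.cos(t),.078*np.sin(t),.045])]) for t in np.radians([45,42,39])])
E
```

```text
[-0.538 -0.433  2.174  0.405  1.095 -2.541]
[5.38011748e-01 2.73689740e-04 2.91678342e-01] (array([-0.3779,  0.3457,  0.3017]), array([ 2.000e-04,  1.000e-04, -4.686e-01]))
[([168.0, 245.1], 0.86)] [array([[169.13209641, 245.94167157]]), array([[168.76110739, 247.24314511]]), array([[168.4467186 , 248.55092225]])]
[([163.6, 234.5], 0.76)] [array([[164.50397941, 234.38632849]]), array([[164.38045778, 233.14019235]]), array([[164.2436316 , 231.86557631]])]
```

The last joint is near its limit in this orientation, so I'll use the equivalent half-turned grasp (+138°), raised clear of everything.

```bash
python3 -m crank '[[0,0,-0.2,0,0,0.77,0.5],[0,0,-0.2,0,0,0.77,0.5],[0,0,-0.2,0,0,0.77,0.5],[0,0,-0.2,0,0,0.77,0.5],[0,0,-0.2,0,0,0.77,0.5],[0,0,-0.2,0,0,0.77,0.5],[0,0,-0.2,0,0,0.77,0.5],[0,0,-0.2,0,0,0.77,0.5],[0,0,-0.2,0,0,0.77,0.5],[0,0,-0.2,0,0,0.77,0.5]]' && python3 -m crank '[[0,0,0,0,0,0.76,0.5],[0,0,0,0,0,0.76,0.5],[0,0,0,0,0,0.76,0.5],[0,0,0,0,0,0.76,0.5],[0,0,0,0,0,0.76,0.5],[0,0,0,0,0,0.76,0.5],[0,0,0,0,0,0.76,0.5],[0,0,0,0,0,0.76,0.5],[0,0,0,0,0,0.76,0.5],[0,0,0,0,0,0.76,0.5]]'
cat >> ins.py <<'E'
def ppf(thdeg,h,r=.078):
    p,q=pp(thdeg,h,r); return p,q*R.from_rotvec([0,0,np.pi])
E
python3 - <<'E'
from ins import *
print(telemetry.get_state()['qpos'].round(3)); print(rows(*ppf(42,.09)))
E
```

```text
time: 16.95
eef_pos: [0.4721, -0.0747, 0.3324]
tcp_rot: [0.424, 0.872, 0.166, 0.176]
contact_force: [-0.3, -0.1, -0.8]
opening: 0.501
time: 17.95
eef_pos: [0.4721, -0.0749, 0.3329]
tcp_rot: [0.841, 0.484, 0.237, 0.053]
contact_force: [0.7, -0.7, 0.7]
opening: 0.496
[-0.567 -0.48   2.156  0.402  1.165 -0.144]
(array([ 0.5095, -0.0044,  0.5098]), array([ 0.001 , -0.0002,  0.0046]))
```

```bash
python3 -m crank '[[0.25,0,0.1,0,0,0,0.5],[0.51,-0.004,0.2,0,0,0.005,0.5],[0.51,-0.004,0.4,0,0,0.005,0.5],[0.51,-0.004,0.51,0,0,0.005,0.5],[0.51,-0.004,0.51,0,0,0.005,0.5],[0.51,-0.004,0.51,0,0,0.005,0.5]]'
python3 - <<'E'
from ins import *
print(rows(*ppf(42,.028)))
w=cam('wrist','w12.png')
print([(l,[(d['location'],d['confidence']) for d in finder.pinpoint(l,w)]) for l in('ring_post','ring_lug')], proj(w,[n+N@np.array([.078*np.cos(t),.078*np.sin(t),.045]) for t in np.radians([45,42,39])]))
E
```

```text
time: 18.55
eef_pos: [0.5383, 0.0001, 0.292]
tcp_rot: [0.844, 0.479, 0.237, 0.052]
contact_force: [0.1, 0.3, 0.7]
opening: 0.5
(array([-0.0009, -0.0034,  0.4145]), array([ 0.0008, -0.0002, -0.002 ]))
[('ring_post', [([213.3, 252.8], 0.69)]), ('ring_lug', [([242.6, 205.3], 0.78)])] [[214.97044749 247.29174528]
 [214.80656431 253.23839528]
 [214.93211317 259.18610549]]
```

View pics/w12.png

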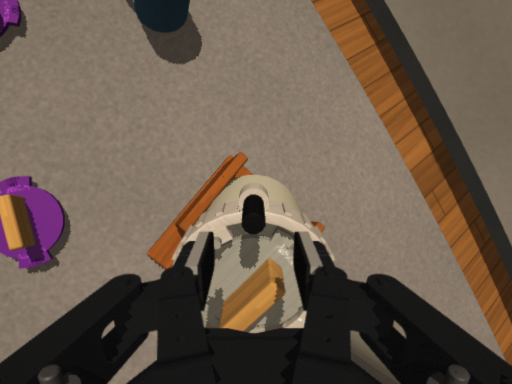

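The post is centred between the jaws at (row 214, col 253), matching the model at 42°. Going down over it and closing to a loose cage.

```bash
python3 -m crank '[[0,-0.003,0.15,0,0,0,0.5],[0,-0.003,0.3,0,0,0,0.5],[0,-0.003,0.41,0,0,0,0.5],[0,-0.003,0.41,0,0,0,0.4],[0,-0.003,0.41,0,0,0,0.3],[0,-0.003,0.41,0,0,0,0.24],[0,-0.003,0.41,0,0,0,0.24],[0,-0.003,0.41,0,0,0,0.24],[0,-0.003,0.41,0,0,0,0.24]]' 30
python3 - <<'E'
from ins import *
p,r=tool();s=telemetry.get_state();print(s['contact_force'],s['opening'],rows(*ppf(42,.028)))
# increments from nominal pose at 42
p0,r0=ppf(42,.028)
for a in(42,20,-2,-24):
    p0,r0=ppf(a,.028)
    for b in(7.33,14.67,22): print(a-b,rows(*ppf(a-b,.028),p0,r0))
E
```

```text
time: 19.6
eef_pos: [0.5658, 0.0088, 0.2382]
tcp_rot: [0.844, 0.478, 0.237, 0.052]
contact_force: [-0.8, 0.1, -0.2]
opening: 0.238
[-0.79810849  0.09153384 -0.21812123] 0.23826499376474755 (array([-0.002 , -0.0033,  0.0079]), array([ 0.0018, -0.0004, -0.003 ]))
34.67 (array([-0.0042,  0.0663, -0.    ]), array([ 0.    , -0.    ,  0.0814]))
27.33 (array([-0.017 ,  0.1317, -0.    ]), array([-0.   ,  0.   ,  0.163]))
20 (array([-0.0379,  0.1948, -0.    ]), array([-0.    ,  0.    ,  0.2444]))
12.67 (array([-0.0042,  0.0663,  0.    ]), array([0.    , 0.    , 0.0814]))
5.33 (array([-0.017 ,  0.1317, -0.    ]), array([ 0.   , -0.   ,  0.163]))
-2 (array([-0.0379,  0.1948,  0.    ]), array([ 0.    , -0.    ,  0.2444]))
-9.33 (array([-0.0042,  0.0663,  0.    ]), array([-0.    , -0.    ,  0.0814]))
-16.67 (array([-0.017 ,  0.1317,  0.    ]), array([-0.   , -0.   ,  0.163]))
-24 (array([-0.0379,  0.1948,  0.    ]), array([0.    , 0.    , 0.2444]))
-31.33 (array([-0.0042,  0.0663, -0.    ]), array([ 0.    , -0.    ,  0.0814]))
-38.67 (array([-0.017 ,  0.1317,  0.    ]), array([-0.   , -0.   ,  0.163]))
-46 (array([-0.0379,  0.1948, -0.    ]), array([ 0.    , -0.    ,  0.2444]))
```

Starting the arc with two 22° calls.

```bash
python3 -m crank '[[-0.004,0.066,0,0,0,0.081,0.24],[-0.017,0.132,0,0,0,0.163,0.24],[-0.038,0.195,0,0,0,0.244,0.24],[-0.038,0.195,0,0,0,0.244,0.24]]' && python3 -m crank '[[-0.004,0.066,0,0,0,0.081,0.24],[-0.017,0.132,0,0,0,0.163,0.24],[-0.038,0.195,0,0,0,0.244,0.24],[-0.038,0.195,0,0,0,0.244,0.24]]'
python3 - <<'E'
from ins import *
s=telemetry.get_state();print(tool()[1].inv().apply(s['contact_force']),rows(*ppf(-2,.028)),s['qpos'].round(2))
w=cam('wrist','w13.png')
E
```

```text
time: 20.0
eef_pos: [0.5867, -0.0122, 0.2452]
tcp_rot: [0.92, 0.309, 0.243, 0.006]
contact_force: [0.1, -0.2, -0.1]
opening: 0.244
time: 20.4
eef_pos: [0.5988, -0.0389, 0.247]
tcp_rot: [0.961, 0.129, 0.239, -0.04]
contact_force: [-0.2, -0.2, 0.2]
opening: 0.238
[-0.09237985  0.17524951 -0.31352987] (array([ 0.0006, -0.0046,  0.0052]), array([ 0.0011, -0.001 , -0.001 ])) [-0.36 -0.11  2.03  0.39  0.86  0.75]
```

View pics/w13.png

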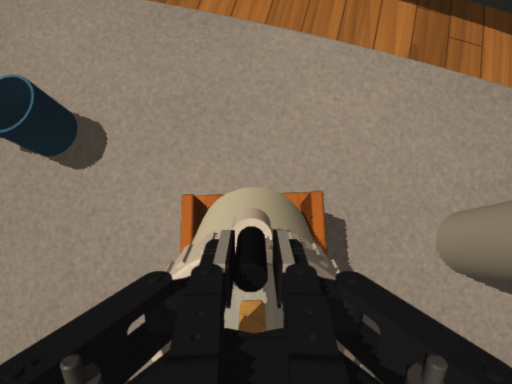

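The post follows inside the cage near (row 258, col 252), at about -2°. Continuing through the click.

```bash
python3 -m crank '[[-0.004,0.066,0,0,0,0.081,0.24],[-0.017,0.132,0,0,0,0.163,0.24],[-0.038,0.195,0,0,0,0.244,0.24],[-0.038,0.195,0,0,0,0.244,0.24]]' && python3 -m crank '[[-0.004,0.066,0,0,0,0.081,0.24],[-0.017,0.132,0,0,0,0.163,0.24],[-0.038,0.195,0,0,0,0.244,0.24],[-0.038,0.195,0,0,0,0.244,0.24],[-0.038,0.195,0,0,0,0.244,0.24]]'
python3 - <<'E'
from ins import *
s=telemetry.get_state();print(tool()[1].inv().apply(s['contact_force']),rows(*ppf(-46,.028)),s['qpos'].round(2))
w=cam('wrist','w14.png')
E
```

```text
time: 20.85
eef_pos: [0.6013, -0.0681, 0.2435]
tcp_rot: [0.969, -0.056, 0.227, -0.085]
contact_force: [0.3, 0.6, 0.4]
opening: 0.247
time: 21.35
eef_pos: [0.5944, -0.0952, 0.2358]
tcp_rot: [0.94, -0.238, 0.207, -0.127]
contact_force: [-0.7, -0.4, -0.2]
opening: 0.238
[-0.42599963  0.62638851 -0.22481128] (array([0.0021, 0.0005, 0.0054]), array([-0.0002, -0.0012,  0.0021])) [-0.47 -0.08  2.02  0.44  0.88  1.37]
```

View pics/w14.png

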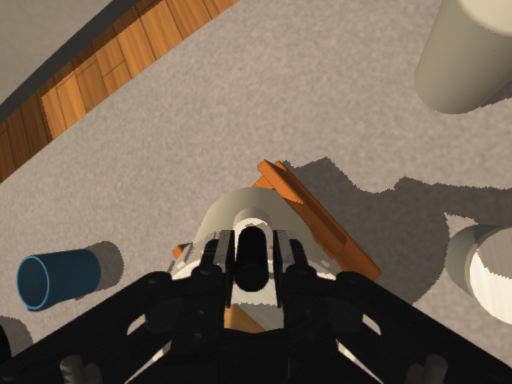

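There's no stop force yet because of the slack in the cage. Pushing on.

```bash
python3 -m crank '[[0,0.015,0,0,0,0.02,0.24],[-0.001,0.03,0,0,0,0.035,0.24],[-0.001,0.03,0,0,0,0.035,0.24],[-0.001,0.03,0,0,0,0.035,0.24]]'
python3 - <<'E'
from ins import *
s=telemetry.get_state();print(tool()[1].inv().apply(s['contact_force']),s['wrist_torque'],rows(*ppf(-46,.028)))
E
python3 -m crank '[[0,0.01,0,0,0,0,0.24],[0,0.02,0,0,0,0,0.24],[0,0.02,0,0,0,0,0.24],[0,0.02,0,0,0,0,0.24]]'
python3 - <<'E'
from ins import *
s=telemetry.get_state();print(tool()[1].inv().apply(s['contact_force']),s['wrist_torque'],rows(*ppf(-46,.028)))
E
```

```text
time: 21.8
eef_pos: [0.5935, -0.0968, 0.2353]
tcp_rot: [0.932, -0.266, 0.203, -0.136]
contact_force: [4.4, 7.7, 0.9]
opening: 0.241
[-0.54048745 -8.56727842  2.32738833] [ 0.94929852 -0.46226484  0.45816019] (array([ 0.0019, -0.0119,  0.0069]), array([-0.004 , -0.0008, -0.0366]))
time: 22.2
eef_pos: [0.5934, -0.097, 0.2353]
tcp_rot: [0.932, -0.266, 0.204, -0.139]
contact_force: [10.6, 15.4, 1.1]
opening: 0.242
[  0.06115624 -17.65590839   6.12012298] [ 1.97827397 -1.29144407  0.8211833 ] (array([ 0.0021, -0.013 ,  0.0072]), array([-0.0078, -0.001 , -0.0375]))
```

A firm stop at 17 N, with no movement and the post at about -45°, so it's well past the ridges. Backing off, opening and retreating along the axis.

```bash
python3 -m crank '[[0,-0.02,0,0,0,0,0.24],[0,-0.035,0,0,0,0,0.3],[0,-0.035,0,0,0,0,0.5],[0,-0.035,0,0,0,0,0.5],[0,-0.035,0,0,0,0,0.5],[0,-0.035,-0.1,0,0,0,0.5],[0,-0.035,-0.35,0,0,0,0.5],[0,-0.035,-0.65,0,0,0,0.5],[0,-0.035,-0.95,0,0,0,0.5],[0,-0.035,-0.95,0,0,0,0.5],[0,-0.035,-0.95,0,0,0,0.5]]'
python3 - <<'E'
from ins import *
w=cam('wrist','w15.png');cam('scene','s15.png');cam('side','sd15.png')
print(tool()[0],telemetry.get_state()['contact_force'])
print(rows(n+.20*N[:,2]+.06*N[:,0],tool()[1]))
E
```

```text
time: 23.3
eef_pos: [0.5292, -0.1183, 0.3635]
tcp_rot: [0.932, -0.267, 0.205, -0.132]
contact_force: [-0.7, -0.3, -0.7]
opening: 0.5
[ 0.52895544 -0.11729299  0.3590338 ] [-1.32014837  0.29119681 -0.63919117]
(array([-0.2503, -0.2949, -0.1996]), array([0., 0., 0.]))
```

View pics/w15.png

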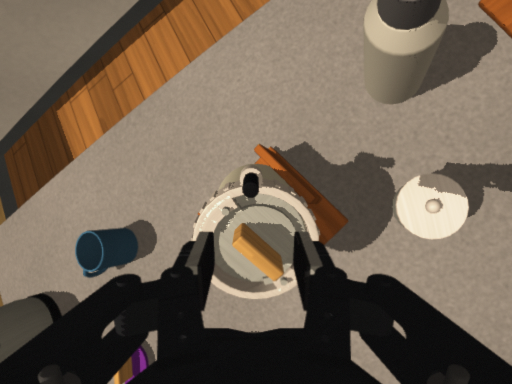

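View pics/sd15.png

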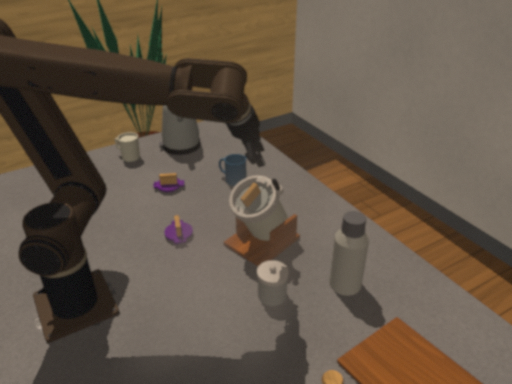

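The ring has turned: the post is now at (183, 251) in the wrist picture, with the lid in the mouth. I'll measure the final angle.

```bash
python3 -m crank '[[-0.15,-0.0,-0.1,0,0,0,0.5],[-0.3,0,-0.15,0,0,0,0.5],[-0.3,0,-0.15,0,0,0,0.5],[-0.3,0,-0.15,0,0,0,0.5]]'
python3 - <<'E'
from ins import *
w=cam('wrist','w16.png')
im=cv2.imread('pics/w16.png');S=3;x0,y0=160,80
im=cv2.resize(im[y0:y0+190,x0:x0+190],None,fx=S,fy=S,interpolation=cv2.INTER_CUBIC)
cv2.imwrite('pics/w16a.png',im)
def d(x,y,z,c):
    t=np.array(np.broadcast_arrays(x,y,z),float);X=n+(N@t).T/1000;pr=proj(w,X)[:,::-1];cv2.polylines(im,[((pr+.5-[x0,y0])*S).round().astype(int)],False,c,1)
t=np.linspace(0,2*np.pi,60)
d(72*np.cos(t),72*np.sin(t),19,(0,255,0))
for q,c in((1.571,(0,255,255)),(1.45,(0,0,255))):
    th=np.pi/4-q;d(78*np.cos(th)+8*np.cos(t),78*np.sin(th)+8*np.sin(t),60,c)
    for a in(90,270):
        u=np.radians(np.linspace(a-24,a+24,20))-q;d(50*np.cos(u),50*np.sin(u),19,c)
d([-32,32,32,-32,-32],[-8,-8,8,8,-8],48,(255,0,0))
cv2.imwrite('pics/w16b.png',im)
for l in('ring_post','ring_lug','lid_bar'):print(l,[(d['location'],d['confidence']) for d in finder.pinpoint(l,w)])
for nm in('scene','side'):
    v=cam(nm);print(nm,[(l,[(np.round(d['location'],1).tolist(),round(d['confidence'],2)) for d in finder.pinpoint(l,v)]) for l in('ring_post','lid_bar','tin','mug','flask')])
    print(proj(v,[n+N@np.array([.078*np.cos(.785-q),.078*np.sin(.785-q),.045]) for q in(1.571,1.4)]+[n+.04*N[:,2]]).round(1).tolist())
E
```

```text
time: 23.85
eef_pos: [0.4845, -0.0957, 0.3655]
tcp_rot: [0.933, -0.267, 0.202, -0.133]
contact_force: [0.2, -0.2, 0.6]
opening: 0.496
ring_post [([132.3, 250.3], 0.69)]
ring_lug [([167.6, 215.4], 0.88)]
lid_bar [([210.0, 259.2], 0.76), ([336.4, 240.9], 0.66)]
scene [('ring_post', [([153.7, 198.6], 0.95)]), ('lid_bar', [([249.2, 358.1], 0.86), ([203.7, 295.9], 0.57), ([160.0, 223.2], 0.46)]), ('tin', [([185.0, 198.7], 0.78)]), ('mug', [([297.7, 291.3], 0.63)]), ('flask', [([207.1, 142.7], 0.97)])]
[[157.6, 201.4], [158.4, 203.2], [161.4, 224.3]]
side [('ring_post', [([183.5, 272.2], 0.73)]), ('lid_bar', [([221.8, 177.6], 0.77), ([194.1, 247.5], 0.72), ([181.7, 169.7], 0.59)]), ('tin', [([291.7, 271.9], 0.64)]), ('mug', [([181.7, 238.9], 0.94)]), ('flask', [([284.7, 342.5], 0.64)])]
[[182.6, 274.9], [179.0, 273.8], [191.2, 249.5]]
```

View pics/w16b.png

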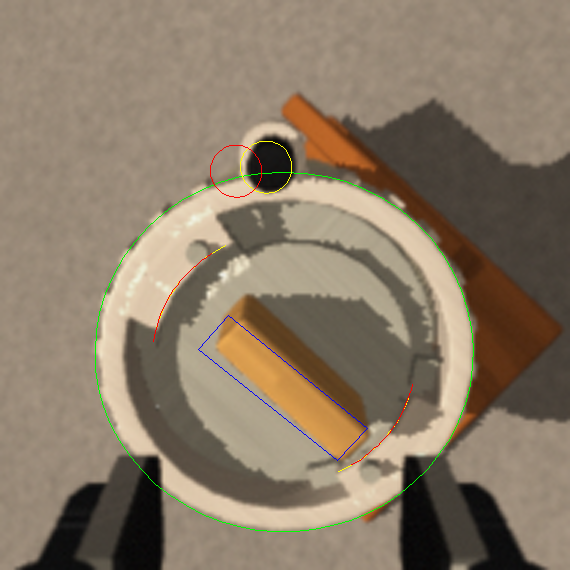

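View pics/w16a.png

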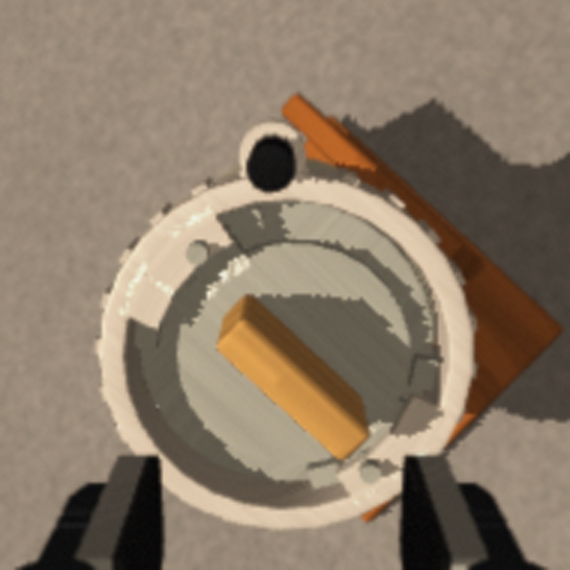

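The post matches the model at 1.571 rad, about 7° beyond where 1.45 would put it. Both lugs cover the ears, the lid is in, and the arm is clear. I'll check quickly that the loose things haven't moved, then hand in.

```bash
python3 - <<'E'
from h import *
for nm,f in(('scene','s15.png'),('side','sd15.png')):
    a=cv2.imread(f'pics/{nm}0.png',0);b=cv2.imread('pics/'+f,0)
    B={'scene':{'tin':(160,200,182,206),'mug':(260,310,270,322),'flask':(145,218,120,158)},'side':{'tin':(258,310,255,292),'mug':(152,184,218,250),'flask':(210,296,330,370)}}[nm]
    for k,(r0,r1,c0,c1) in B.items():
        t=a[r0+3:r1-3,c0+3:c1-3];s=cv2.matchTemplate(b[r0-5:r1+5,c0-5:c1+5],t,cv2.TM_CCOEFF_NORMED);_,v,_,l=cv2.minMaxLoc(s);print(nm,k,'shift',l[0]-8,l[1]-8,round(v,3))
print(ticket.sign_off())
E
```

```text
scene tin shift 1 1 0.718
scene mug shift 0 0 0.999
scene flask shift 0 0 0.999
side tin shift -1 0 0.909
side mug shift 0 0 0.915
side flask shift 0 0 0.996
the job is handed in; nothing more can be done
None
```

The canister is closed and locked, and I handed the job in after about 24 s of robot time. The hand-in reports no verdict.

**What I did:** I picked up the grey lid, not the two purple look-alikes, and laid it in the mouth. I pressed it to a firm bottom about 1 mm from the expected depth, with each ear between its stop blocks. Then I carried the post round in a loosely closed gripper until it met a firm stop at about 17 N with no further movement. Finally I opened the gripper and backed clear.

**Last checks:**
- **Ring:** the final wrist picture puts the post at about 1.57 rad or slightly past, and both lugs lie over the lid's ears. I saw no separate force peak for the click, so passing it rests on this angle and the hard stop.
- **Lid:** its bar lies about 5° and 2–3 mm off my fitted model, which is within the 6° and 3 mm of play. I had no direct measure of seating after locking, but a lid that was not fully down would have blocked the ring.
- **Mug and flask:** neither had moved in the pictures.
- **Tin:** it matched to within 1 pixel, but the match was weaker (0.72 in the scene picture, 0.91 in the side picture). I put that down to the arm's shadow and the canister in front of it; the gripper never came near it.
- **Forces:** the largest contact force I read was about 53 N, while pressing the lid down through the fingers. That is under the 120 N wrist limit.

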